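# Put the spare objective away in its latched case

## Task

Put the spare microscope objective away in the grey hinged case: slide the latch out off the lid, open the lid (it has an orange tab at its front edge) until it stands fully back against its stop, and stand the objective upright inside. Then swing the lid down until it is fully shut and slide the latch fully home over it again. Leave the amber bottle, the mirror mount and the turquoise vial standing where they are.

Things in the scene. Friction and masses are not known exactly. Their poses are not given: they have to be found in the camera images.
- case: Grey plastic case fixed to the desk, 120 (x) x 160 (y) x 63 mm high outside; origin at the centre of its underside, on the desk. +x points to its back (hinges), -y to its right (latch). At the right a shelf (x = -45 to -15 mm, out to y = -135 mm, z = 60 to 72 mm) carries the latch. Behind the hinges a black block is the lid's stop: x = 75 to 91, y = -25 to 25, up to z = 84 mm.
- case_floor (a point): Centre of the case's inner floor, 6 mm above the desk. The inside is one open space, 110 (x) x 150 (y) mm between 5 mm walls that end 63 mm above the desk; axes as the case's.
- lid (a joint): Angle of the lid about its hinge, rad: 0 shut, 1.85 (106 degrees, leaning back past upright) against its stop. It turns stiffly (0.2 N m of friction) and stays wherever it is left, so it must be pushed the whole way, both open and shut. While the latch is home the lid is locked.
- hinge (a point): Point in the middle of the lid's hinge axis, at x = 64, y = 0, z = 67 mm of the case; the axis runs along the case's y. Axes as the case's when the lid is shut; they turn with the lid.
- tab (a point): Middle of the lower front edge of the lid's orange tab. The tab is 64 mm wide (y), 6 mm thick, and sticks out 22 mm in front of the lid, with free space beneath it down to the desk. Shut: x = -85, y = 0, z = 64 mm of the case, 149 mm from the hinge axis.
- lid_mid (a point): Centre of the lid plate's top face. The plate is 124 (x) x 162 (y) x 8 mm, 160 g; shut, its top lies 72 mm above the desk (a ribbed panel in the middle: 75 mm) and this point at x = -1, y = 0 mm of the case. Turns with the lid: +z out of its outer face.
- latch (a joint): Travel of the sliding steel bolt, m: 0 = fully home, reaching 15 mm over the lid's right edge; 0.025 = fully out. It moves along the case's -y (away from the lid); it frees the lid at 0.017 or more. Rubs with about 1.5 N and stays where it is left.
- latch_knob (a point): Centre of the latch's orange knob, an upright cylinder of 14 mm diameter and 28 mm height standing on the bolt (z = 79 to 107 mm of the case). With the latch home it is at x = -30, y = -102, z = 93 mm of the case. Pushing it along the case's -y draws the latch out, along +y pushes it home. The bolt plate beneath is 20 (x) x 50 (y) x 5 mm.
- objective_mid (a point): Centre (25 mm above its foot) of the spare microscope objective: white cylinder with a green ring, black cap at its foot, 50 mm high, standing upright; 27 mm diameter up to 10 mm height, 25 mm diameter from 10 to 32 mm, 23 mm from 34 to 44 mm, narrower on top. 130 g, loose. Its z axis points along it, upwards.
- objective: The same objective; origin at the centre of its foot.
- dropper: Bystander: amber dropper bottle with a black cap, 33 mm diameter, 94 mm high; origin at the centre of its underside.
- mount: Bystander: small black mirror mount, 38 x 34 x 34 mm; origin at the centre of its underside.
- blue_vial: Bystander: small sample vial with a black cap and turquoise body, 26 mm diameter, 53 mm high; origin at the centre of its underside.
Things that resemble listed ones, but are neither listed nor needed, are in the scene too. Leave any pink or purple look-alike of the objective alone.

How it is judged:
On the way, in this order (a step that is already met when the one before it is completed fails the run):
1. the latch is drawn out off the lid (value of joint latch above 0.017 m), for 0.1 s.
2. the lid stands against its stop (beyond 1.79 rad) (value of joint lid above 1.79 rad), for 0.3 s.
3. the objective stands upright inside the open case, let go (x of objective_mid in the frame of case between -0.055 and 0.055 m and y of objective_mid in the frame of case between -0.075 and 0.075 m and z of objective_mid in the frame of case below 0.036 m and angle between objective's own z axis and vertical below 0.15 rad and linear speed of objective below 0.02 m/s and contact force between the fingers and objective below 0.05 N and value of joint lid above 1.2 rad), for 0.2 s.
4. the lid is shut (value of joint lid below 0.04 rad), for 0.1 s.
5. the latch is home (value of joint latch below 0.004 m), for 0.1 s.
At the end, for the whole second after the job is handed in: The objective stands upright (within 0.15 rad) at rest on the inner floor of the case, the lid is shut (below 0.04 rad) and the latch is home over it (within 4 mm) (x of objective_mid in the frame of case between -0.055 and 0.055 m and y of objective_mid in the frame of case between -0.075 and 0.075 m and z of objective_mid in the frame of case below 0.036 m and angle between objective's own z axis and vertical below 0.15 rad and linear speed of objective below 0.02 m/s and value of joint lid below 0.04 rad and value of joint latch below 0.004 m); the robot touches nothing.
It fails at once if the amber bottle is shifted by more than 25 mm or tipped over (distance of dropper from where it was at the start of the episode above 0.025 m or angle between dropper's own z axis and vertical above 0.5 rad).
It fails at once if the mirror mount is shifted by more than 25 mm or tipped over (distance of mount from where it was at the start of the episode above 0.025 m or angle between mount's own z axis and vertical above 0.5 rad).
It fails at once if the turquoise vial is shifted by more than 25 mm or tipped over (distance of blue_vial from where it was at the start of the episode above 0.025 m or angle between blue_vial's own z axis and vertical above 0.5 rad).
It also fails if it takes over 72 s, if anything falls off the work surface, if the arm or the gripper's body presses on something with over 40 N, if the wrist force passes 120 N, or if a joint passes its speed limit or range.

## Robot

A 6-joint arm with a two-finger parallel gripper is mounted at the origin on a cart in front of the work surface, level with it; the furniture and walls round the work are solid. World frame = base frame: x ahead of the robot, y to its left, z up, the work surface at z = 0. Lengths are in m, angles in rad, forces in N, time in s.
With the tool pointing down it reaches from about 0.25 to 0.775 m from the base axis. Payload 4 kg.
Tool frame: the origin (TCP) lies on the centre line of the jaws, within the pads' length; the fingertips stand 8 mm ahead of it and the grasp point (between the pads) lies 11 mm behind it; z points along the fingers, y is the direction in which the jaws open and shut (so a half turn about z gives the same grasp; the last joint's range is limited). The gripper opens to 94 mm and grips with 3 to 60 N. Pads are 16 mm wide; open, the fingers measure 119 mm over their backs; the gripper's body (75 mm by 177 mm) begins 78 mm behind the grasp point.
Start: joints at [1.002, 0.087, 1.371, -0, 1.684, -0.103], TCP at [0.247, 0.491, 0.214] pointing down, gripper open.
Joint ranges: [-3.1, 3.1], [-0.76, 2.03], [0.27, 2.55], [-1.08, 4.22], [0.17, 2.65], [-2.57, 2.57]. Speed limits (rad/s): [2.79, 2.79, 3.14, 3.14, 3.14, 3.14].

## Interface

Orientations are given as [roll, pitch, yaw] about the fixed x, y, z axes, in that order (R = Rz(yaw) Ry(pitch) Rx(roll)).
In Python, from bench import * gives the robot as it stands.
- The arm moves only by the tool step_arm, never from a script. Its argument "steps" is a list of rows, each an object of numbers: "jaw": the opening, from 0 (shut) to 1 (fully open); "tx", "ty", "tz": the shift along the tool's x, y, z in m; "ax", "ay", "az": the turn, a rotation vector about the tool's x, y, z in rad. In form: [{"jaw": .., "tx": .., "ty": .., "tz": .., "ax": .., "ay": .., "az": ..}, ...]. A call has 1 to 8 rows; each row is the pose to reach, as a shift and turn from the pose measured when the call began, along the tool's axes at that moment; what a row does not reach only later rows make up. A row lasts 1/10 s, in which the tool goes at most 50 mm and 8.59 degrees, less where a joint would pass 70% of its speed; a pose out of reach is approached as far as the arm can. A call with a gripper value outside its range is refused whole. The fingers move at their own pace and stop on an object; the grip force is fixed at half the most. Time passes only in rows, so rows that repeat a pose let the fingers close. It gives the time, the measured TCP pose, the force and the opening at its end, in the units of the state.
- get_obs(): the state, without advancing time (a new reading comes with each control period).
- snapshot(name): name is "scene" or "top"; returns (picture, depth): 384x512x3 uint8, red, green, blue; 384x512 float32, m along the optical axis (not along the pixel's ray), 0 where there is no reading.
- camera_model(name): a dict with "intrinsics" (3x3 intrinsics, pixels), "origin" and "orientation" of the camera in the world. Camera axes: x right, y down, z forward; pixel columns grow to the right and rows downward; lengths in m; the calibration is good to about 2 mm. A picture is of the moment at which its call begins. camera_model takes no time and is no camera call.
- close_job(): hands the job in, once; it reports no verdict.
Trained networks look in the newest picture that a camera, given by its name, has taken for a name from the list of things; names that differ only in an ending like _2 or _b are one class to them, and where a whole thing is asked for, a point or a joint stands for the part that bears it (a point fixed in the world has none). Each returns a list of dicts, best first, with "confidence" (0 to 1); they miss things now and then, are a little off and sometimes report something else, mostly with a low value. They report only what shows in the picture. A call takes as long as a camera call. They do not tell look-alikes from the thing itself.
- silhouettes(camera, query): "pixels" (384x512 bool, what is visible of it) and "rect" ([left, top, right, bottom] in pixels, round what is visible of it).
The state is a dict: "time": time; "joint_positions": joint angles; "qvel": joint speeds; "joint_torque": joint torques, N m; "tool_pos": TCP position; "ee_rot": TCP orientation; "wrist_force": force on the tool from outside, world axes, zero at the start; "wrist_torque": the same for the moment, N m; "width": finger opening in m.
Only numpy, scipy, OpenCV 4.12 (cv2) and the standard library are available. Lean on these libraries where they do the work, as an engineer would, in place of code of your own. Each camera call takes 0.05 s, during which the arm holds its last target. There are 200 camera calls.

## Working session

There is one attempt and no reset: what is moved stays moved. The work goes in short steps, Python scripts to look and compute and a tool call to move; the robot and the scene stay as the last step left them, time stands still between calls to the robot, and variables do not carry over. Pictures are saved under pics/ and viewed, about 8 in all and at most 12, crops included, and the job is handed in when it is done.

Besides the shell and the picture viewer there is one more tool, called after ">>>" in YAML: its name, and indented under it one key for each argument. step_arm: Moves the arm, as the interface text tells. Its arguments: {"type":"object","properties":{"steps":{"type":"array"}},"required":["steps"]}

```bash
mkdir -p pics; ls; cat > h.py <<'E'
from bench import *
import numpy as np, cv2
from scipy.spatial.transform import Rotation as R
def cam(n):
    m=camera_model(n); o=np.array(m['orientation'],float)
    Rm=o if o.shape==(3,3) else (R.from_euler('xyz',o).as_matrix() if o.size==3 else None)
    return np.array(m['intrinsics']),np.array(m['origin']),Rm
def cloud(n,d):
    K,t,Rm=cam(n); v,u=np.mgrid[:384,:512]
    p=np.stack([(u-K[0,2])/K[0,0]*d,(v-K[1,2])/K[1,1]*d,d],-1)
    return p@Rm.T+t
def proj(n,P):
    K,t,Rm=cam(n); p=(np.atleast_2d(P)-t)@Rm; p=p@K.T; return p[:,:2]/p[:,2:]
E
python3 - <<'E'
from h import *
print(get_obs()); 
for n in('top','scene'):
    print(camera_model(n)); p,d=snapshot(n); cv2.imwrite(f'pics/{n}0.png',p[...,::-1]); C=cloud(n,d); np.save(n+'0.npy',C)
    for q in('case','lid','latch_knob','tab','objective','dropper','mount','blue_vial'):
        for r in silhouettes(n,q):
            m=r['pixels']&(d>0); print(n,q,round(r['confidence'],2),np.round(r['rect']),m.sum(),np.round(np.median(C[m],0),3) if m.any() else '', np.round(np.percentile(C[m],[2,98],axis=0),3).tolist() if m.any() else '')
E
```

```text
pics
{'time': 0.0, 'joint_positions': array([ 1.00190535e+00,  8.79691627e-02,  1.37224350e+00, -7.95470031e-06,
        1.68359262e+00, -1.03104089e-01]), 'qvel': array([-7.30548384e-04, -2.77113155e-04,  1.12412224e-03,  3.80065995e-04,
        1.16898494e-03,  5.12692281e-05]), 'joint_torque': array([ 2.40033642e-04, -3.40177631e+01, -3.02424467e+01,  7.18329241e-02,
        3.30677256e-02, -1.69679884e-04]), 'tool_pos': array([0.2467419 , 0.49095609, 0.21230188]), 'ee_rot': array([-3.13939096e+00, -2.19862914e-04,  2.67580464e+00]), 'wrist_force': array([ 0.48682773, -0.3852979 , -0.3706034 ]), 'wrist_torque': array([-0.00019129,  0.01347334,  0.01803656]), 'width': 0.09373717685485379}
{'intrinsics': array([[398.67853989,   0.        , 264.3964247 ],
       [  0.        , 398.67853989, 192.75053742],
       [  0.        ,   0.        ,   1.        ]]), 'origin': array([ 0.34103336, -0.01001797,  1.11688343]), 'orientation': array([-2.97964019,  0.01518075, -1.58053167])}
top case 0.89 [175. 147. 240. 226.] 3591 [0.515 0.151 0.073] [[0.433, 0.08, 0.018], [0.618, 0.236, 0.085]]
to
[... 1865 characters left out ...]
ene objective 0.76 [283. 239. 295. 263.] 221 [ 0.474 -0.18   0.029] [[0.469, -0.187, 0.005], [0.485, -0.17, 0.05]]
scene objective 0.62 [329. 234. 341. 260.] 245 [ 0.545 -0.238  0.029] [[0.54, -0.246, 0.0], [0.558, -0.227, 0.05]]
scene objective 0.53 [278. 204. 293. 229.] 235 [ 0.586 -0.076  0.025] [[0.552, -0.121, -0.001], [0.662, -0.028, 0.051]]
scene dropper 0.67 [241. 217. 258. 263.] 574 [ 0.421 -0.125  0.04 ] [[0.412, -0.134, -0.001], [0.48, -0.059, 0.091]]
scene mount 0.71 [282. 257. 307. 285.] 461 [ 0.422 -0.234  0.023] [[0.414, -0.248, -0.001], [0.473, -0.193, 0.034]]
scene blue_vial 0.75 [292. 217. 303. 239.] 160 [ 0.555 -0.131  0.016] [[0.548, -0.139, 0.002], [0.57, -0.118, 0.053]]
```

```bash
python3 - <<'E'
import cv2,numpy as np
a=cv2.imread('pics/top0.png');b=cv2.imread('pics/scene0.png')
A=cv2.resize(a[130:255,160:395],None,fx=3.4,fy=3.4,interpolation=cv2.INTER_CUBIC)[:,:800]
cv2.imwrite('pics/topc.png',A)
B=cv2.resize(b[150:300,150:360],None,fx=3.8,fy=3.8,interpolation=cv2.INTER_CUBIC)
cv2.imwrite('pics/scenec.png',B)
E
```

```text
(no output)
```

View pics/topc.png

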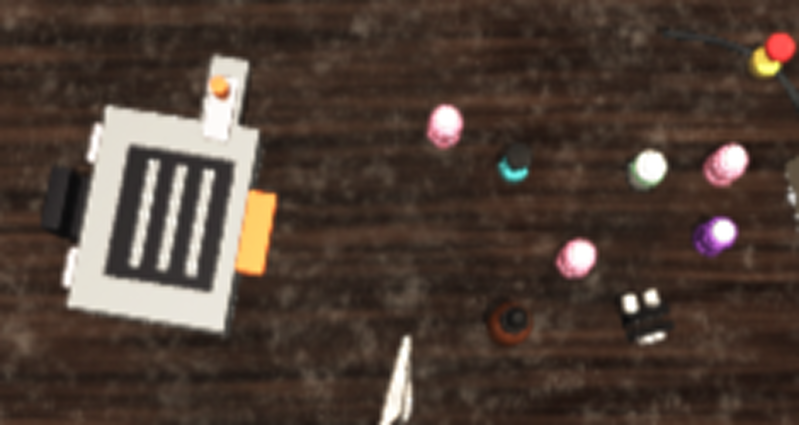

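View pics/scenec.png

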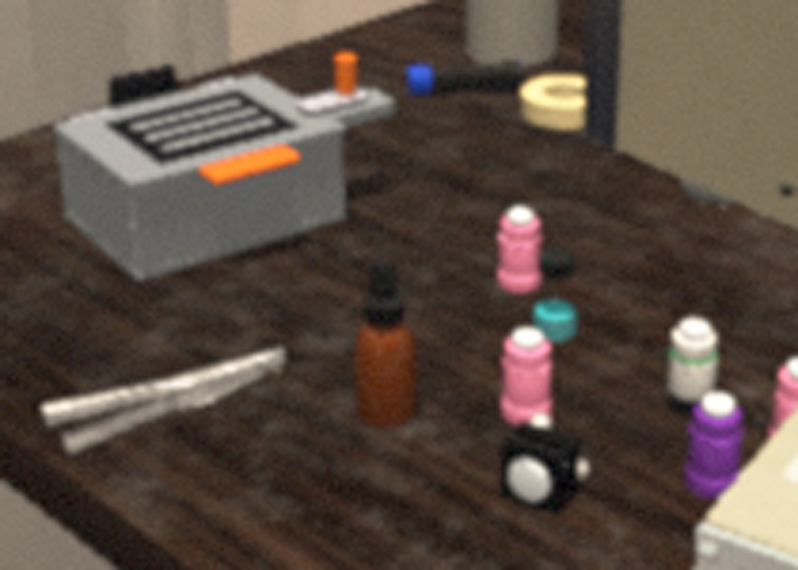

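The top crop shows the case at the left, with its tab toward world −y and its latch toward +x. The white/green objective is at top px (351,179) and scene px (332,245), which is scene detection 3. The pink and purple ones are decoys. Next I'll fit the poses precisely.

```bash
cat > fit.py <<'E'
from h import *
from scipy.optimize import minimize, least_squares
C=np.load('top0.npy'); p=cv2.imread('pics/top0.png')[...,::-1]
m=(C[...,2]>.064)&(C[...,2]<.08)&(C[...,0]>.38)&(C[...,0]<.66)&(C[...,1]>.04)&(C[...,1]<.27)
P=C[m][:,:2]
# template fit: plate+tab+shelf as polygon; project polygon samples as region in px
G=np.stack(np.meshgrid(np.arange(-110,111,2.),np.arange(-160,111,2.)),-1).reshape(-1,2)/1e3
def inside(q):
    x,y=q.T
    box=lambda a,b,c,d:np.minimum(np.minimum(x-a,b-x),np.minimum(y-c,d-y))
    s=np.maximum.reduce([box(-.063,.061,-.081,.081),box(-.085,-.05,-.032,.032),box(-.045,-.015,-.135,-.07)])
    return 1/(1+np.exp(-s/.0015))
K,t,Rm=cam('top')
def cost(v):
    c,s=np.cos(v[2]),np.sin(v[2]); A=np.array([[c,-s],[s,c]])
    W=np.c_[G@A.T+v[:2],np.full(len(G),.071)]
    uv=proj('top',W).astype(np.float32)
    obs=cv2.remap(m.astype(np.float32),uv[:,:1].copy(),uv[:,1:].copy(),cv2.INTER_LINEAR)[:,0]
    return ((obs-inside(G))**2).sum()
best=min((minimize(cost,[.51+dx,.15+dy,np.pi/2+a],method='Nelder-Mead',options=dict(initial_simplex=[[.51+dx,.15+dy,1.57+a],[.52+dx,.15+dy,1.57+a],[.51+dx,.16+dy,1.57+a],[.51+dx,.15+dy,1.65+a]])) for dx in(-.01,.01) for dy in(-.01,.01) for a in(-.2,0,)),key=lambda r:r.fun)
v=best.x; print('case',v.round(4),best.fun,'of',inside(G).sum()); np.save('case.npy',v)
c,s=np.cos(v[2]),np.sin(v[2]); A=np.array([[c,-s],[s,c]])
print('knob pred',(A@[-.03,-.102]+v[:2]).round(4))
for n in('top','scene'):
    D=np.load(n+'0.npy'); im=cv2.imread(f'pics/{n}0.png').astype(int)
    o=(im[...,2]>140)&(im[...,0]<90)&(im[...,2]-im[...,1]>60)
    L=(D[...,:2]-v[:2])@A
    k=o&(D[...,2]>.082)&(D[...,2]<.115)&(abs(L[...,1]+.105)<.04)
    tb=o&(abs(L[...,0]+.075)<.03)
    print(n,'knob case',L[k].mean(0).round(4),L[k].min(0).round(4),L[k].max(0).round(4),D[k][:,2].max().round(3),k.sum(),'tab',np.percentile(L[tb],[2,50,98],axis=0).round(3).tolist())
    # objective: circle fit on points of body
    q=D[(D[...,2]>.012)&(D[...,2]<.06)&(np.hypot(D[...,0]-.552,D[...,1]+.235)<.03)]
    r=lambda z:np.where(z<.033,.0125,np.where(z<.044,.0115,.009))
    f=least_squares(lambda w:np.hypot(*(q[:,:2]-w).T)-r(q[:,2]),[.552,-.235],loss='soft_l1',f_scale=.002) if n=='scene' else None
    print(n,'obj',len(q),q.mean(0).round(4),q[:,2].max().round(3),f.x.round(4) if f else '', q[q[:,2]>.046].mean(0).round(4))
E
python3 fit.py
```

```text
case [0.5129 0.1559 1.3936] 254.94563046108664 of 5786.067023916994
knob pred [0.608  0.1084]
top knob case [-0.0323 -0.0982] [-0.0357 -0.1   ] [-0.0276 -0.0968] 0.105 9 tab [[-0.085, -0.032], [-0.083, 0.011], [-0.063, 0.032]]
top obj 87 [ 0.5516 -0.2302  0.0403] 0.055  [ 0.5532 -0.2325  0.0501]
scene knob case [-0.0331 -0.1006] [-0.0375 -0.1075] [-0.023  -0.0948] 0.107 43 tab [[-0.086, -0.044], [-0.078, 0.001], [-0.059, 0.032]]
scene obj 216 [ 0.5474 -0.2371  0.0332] 0.052 [ 0.5541 -0.2325] [ 0.5514 -0.2343  0.0493]
```

```bash
cat > g.py <<'E'
import sys
from h import *
V=np.load('case.npy'); c,s=np.cos(V[2]),np.sin(V[2]); A=np.array([[c,-s],[s,c]])
def goal(cx,cy,z,tilt=0,world=False):
    "TCP goal in case coords (m), tilt deg toward case +x -> tool-frame shift and turn"
    o=get_obs(); R0=R.from_euler('xyz',o['ee_rot'])
    xy=np.array([cx,cy]) if world else A@[cx,cy]+V[:2]
    d=R0.inv().apply(np.r_[xy,z]-o['tool_pos'])
    Rg=R.from_euler('xyz',[np.pi,0,V[2]])*R.from_euler('y',tilt,degrees=True)
    print('goal',np.round([cx,cy,z],4),tilt,'t',d.round(4),'a',(R0.inv()*Rg).as_rotvec().round(4))
def st():
    o=get_obs(); p=o['tool_pos']; print('t',round(o['time'],2),'case',(A.T@(p[:2]-V[:2])).round(4),'z',p[2].round(4),'rot',o['ee_rot'].round(3),'F',o['wrist_force'].round(2),'w',o['width'].round(4),'q',o['joint_positions'].round(2))
E
python3 -c "
from g import *
st(); goal(-.031,-.101,.17); goal(-.031,-.101,.092)"
```

```text
Traceback (most recent call last):
  File "g.py", line 12, in st
    o=get_obs(); p=o['tool_pos']; print('t',round(o['time'],2),'case',(A.T@(p[:2]-V[:2])).round(4),'z',p[2].round(4),'rot',o['ee_rot'].round(3),'F',o['wrist_force'].round(2),'w',o['width'].round(4),'q',o['joint_positions'].round(2))
                                                                                                                                                                                  ^^^^^^^^^^^^^^^^
AttributeError: 'float' object has no attribute 'round'
```

```bash
sed -i "s/o\['width'\].round(4)/round(o['width'],4)/" g.py
python3 -c "
from g import *
st(); goal(-.031,-.101,.17); goal(-.031,-.101,.092)"
```

```text
t 0.9 case [0.2834 0.3208] z 0.2135 rot [ 3.141 -0.     2.676] F [ 0.13 -0.56 -0.22] w 0.0942 q [ 1.    0.09  1.37  0.    1.68 -0.1 ]
goal [-0.031 -0.101  0.17 ] 0 t [-0.4939 -0.1813  0.0435] a [ 1.0000e-04 -1.0000e-04  1.2822e+00]
goal [-0.031 -0.101  0.092] 0 t [-0.4939 -0.1813  0.1215] a [ 1.0000e-04 -1.0000e-04  1.2822e+00]
```

>>> step_arm:
  steps:
    - {"jaw": 0.45, "tx": -0.494, "ty": -0.181, "tz": 0.02, "az": 1.282}
    - {"jaw": 0.45, "tx": -0.494, "ty": -0.181, "tz": 0.02, "az": 1.282}
    - {"jaw": 0.45, "tx": -0.494, "ty": -0.181, "tz": 0.02, "az": 1.282}
    - {"jaw": 0.45, "tx": -0.494, "ty": -0.181, "tz": 0.03, "az": 1.282}
    - {"jaw": 0.45, "tx": -0.494, "ty": -0.181, "tz": 0.04, "az": 1.282}
    - {"jaw": 0.45, "tx": -0.494, "ty": -0.181, "tz": 0.04, "az": 1.282}
    - {"jaw": 0.45, "tx": -0.494, "ty": -0.181, "tz": 0.04, "az": 1.282}
    - {"jaw": 0.45, "tx": -0.494, "ty": -0.181, "tz": 0.04, "az": 1.282}

```text
invalid input
```

```bash
python3 -c "
from g import *
st(); goal(-.031,-.101,.15); goal(-.031,-.101,.092)"
```

```text
t 0.9 case [0.2834 0.3208] z 0.2135 rot [ 3.141 -0.     2.676] F [ 0.13 -0.56 -0.22] w 0.0942 q [ 1.    0.09  1.37  0.    1.68 -0.1 ]
goal [-0.031 -0.101  0.15 ] 0 t [-0.4939 -0.1813  0.0635] a [ 1.0000e-04 -1.0000e-04  1.2822e+00]
goal [-0.031 -0.101  0.092] 0 t [-0.4939 -0.1813  0.1215] a [ 1.0000e-04 -1.0000e-04  1.2822e+00]
```

>>> step_arm:
  steps:
    - {"jaw": 0.45, "tx": -0.494, "ty": -0.181, "tz": 0.02, "ax": 0, "ay": 0, "az": 1.282}
    - {"jaw": 0.45, "tx": -0.494, "ty": -0.181, "tz": 0.02, "ax": 0, "ay": 0, "az": 1.282}
    - {"jaw": 0.45, "tx": -0.494, "ty": -0.181, "tz": 0.02, "ax": 0, "ay": 0, "az": 1.282}
    - {"jaw": 0.45, "tx": -0.494, "ty": -0.181, "tz": 0.03, "ax": 0, "ay": 0, "az": 1.282}
    - {"jaw": 0.45, "tx": -0.494, "ty": -0.181, "tz": 0.04, "ax": 0, "ay": 0, "az": 1.282}
    - {"jaw": 0.45, "tx": -0.494, "ty": -0.181, "tz": 0.04, "ax": 0, "ay": 0, "az": 1.282}
    - {"jaw": 0.45, "tx": -0.494, "ty": -0.181, "tz": 0.04, "ax": 0, "ay": 0, "az": 1.282}
    - {"jaw": 0.45, "tx": -0.494, "ty": -0.181, "tz": 0.04, "ax": 0, "ay": 0, "az": 1.282}

```text
time: 1.7
tool_pos: [0.5212, 0.1989, 0.1857]
ee_rot: [3.141, -0.001, 1.47]
wrist_force: [0.1, 0.5, 0.6]
width: 0.0424
```

```bash
python3 -c "
from g import *
st(); goal(-.031,-.101,.15); goal(-.031,-.101,.092)"
```

```text
t 1.7 case [ 0.0438 -0.0006] z 0.1857 rot [ 3.141e+00 -1.000e-03  1.470e+00] F [0.07 0.52 0.56] w 0.0424 q [0.26 0.11 1.4  0.   1.63 0.36]
goal [-0.031 -0.101  0.15 ] 0 t [-0.0822  0.0944  0.0357] a [ 0.0007 -0.0006  0.0759]
goal [-0.031 -0.101  0.092] 0 t [-0.0823  0.0943  0.0937] a [ 0.0007 -0.0006  0.0759]
```

Works. Next: above the knob, descend and close on it.

>>> step_arm:
  steps:
    - {"jaw": 0.45, "tx": -0.082, "ty": 0.094, "tz": 0.03, "ax": 0, "ay": 0, "az": 0.076}
    - {"jaw": 0.45, "tx": -0.082, "ty": 0.094, "tz": 0.03, "ax": 0, "ay": 0, "az": 0.076}
    - {"jaw": 0.45, "tx": -0.082, "ty": 0.094, "tz": 0.03, "ax": 0, "ay": 0, "az": 0.076}
    - {"jaw": 0.45, "tx": -0.082, "ty": 0.094, "tz": 0.03, "ax": 0, "ay": 0, "az": 0.076}
    - {"jaw": 0.45, "tx": -0.082, "ty": 0.094, "tz": 0.06, "ax": 0, "ay": 0, "az": 0.076}
    - {"jaw": 0.45, "tx": -0.082, "ty": 0.094, "tz": 0.093, "ax": 0, "ay": 0, "az": 0.076}
    - {"jaw": 0.45, "tx": -0.082, "ty": 0.094, "tz": 0.093, "ax": 0, "ay": 0, "az": 0.076}
    - {"jaw": 0.05, "tx": -0.082, "ty": 0.094, "tz": 0.093, "ax": 0, "ay": 0, "az": 0.076}

```text
time: 2.5
tool_pos: [0.606, 0.1087, 0.0933]
ee_rot: [3.141, -0.001, 1.395]
wrist_force: [0.2, -0.5, -0.0]
width: 0.0375
```

>>> step_arm:
  steps:
    - {"jaw": 0.05, "tx": 0, "ty": 0, "tz": 0, "ax": 0, "ay": 0, "az": 0}
    - {"jaw": 0.05, "tx": 0, "ty": 0, "tz": 0, "ax": 0, "ay": 0, "az": 0}
    - {"jaw": 0.05, "tx": 0, "ty": 0, "tz": 0, "ax": 0, "ay": 0, "az": 0}
    - {"jaw": 0.05, "tx": 0, "ty": 0, "tz": 0, "ax": 0, "ay": 0, "az": 0}

```text
time: 2.9
tool_pos: [0.6094, 0.1087, 0.0955]
ee_rot: [3.133, -0.002, 1.394]
wrist_force: [6.4, -0.7, -0.7]
width: 0.0132
```

```bash
python3 -c "
from g import *
st()"
```

```text
t 2.9 case [-0.0295 -0.1033] z 0.0955 rot [ 3.133e+00 -2.000e-03  1.394e+00] F [ 6.36 -0.74 -0.74] w 0.0132 q [0.08 0.28 1.38 0.   1.47 0.26]
```

>>> step_arm:
  steps:
    - {"jaw": 0.05, "tx": 0, "ty": 0.008, "tz": 0, "ax": 0, "ay": 0, "az": 0}
    - {"jaw": 0.05, "tx": 0, "ty": 0.016, "tz": 0, "ax": 0, "ay": 0, "az": 0}
    - {"jaw": 0.05, "tx": 0, "ty": 0.022, "tz": 0, "ax": 0, "ay": 0, "az": 0}
    - {"jaw": 0.05, "tx": 0, "ty": 0.025, "tz": 0, "ax": 0, "ay": 0, "az": 0}
    - {"jaw": 0.05, "tx": 0, "ty": 0.026, "tz": 0, "ax": 0, "ay": 0, "az": 0}
    - {"jaw": 0.05, "tx": 0, "ty": 0.026, "tz": 0, "ax": 0, "ay": 0, "az": 0}

```text
time: 3.5
tool_pos: [0.6342, 0.1043, 0.0955]
ee_rot: [3.135, -0.002, 1.395]
wrist_force: [-4.3, 1.5, 0.4]
width: 0.0131
```

```bash
python3 -c "
from g import *
st()"
```

```text
t 3.5 case [-0.0294 -0.1285] z 0.0955 rot [ 3.135e+00 -2.000e-03  1.395e+00] F [-4.33  1.51  0.37] w 0.0131 q [0.07 0.33 1.31 0.   1.49 0.25]
```

>>> step_arm:
  steps:
    - {"jaw": 0.45, "tx": 0, "ty": 0, "tz": 0, "ax": 0, "ay": 0, "az": 0}
    - {"jaw": 0.45, "tx": 0, "ty": 0, "tz": 0, "ax": 0, "ay": 0, "az": 0}
    - {"jaw": 0.45, "tx": 0, "ty": 0, "tz": 0, "ax": 0, "ay": 0, "az": 0}
    - {"jaw": 0.45, "tx": 0, "ty": 0, "tz": -0.05, "ax": 0, "ay": 0, "az": 0}
    - {"jaw": 0.0, "tx": -0.03, "ty": -0.04, "tz": -0.08, "ax": 0, "ay": 0.12, "az": 0}
    - {"jaw": 0.0, "tx": -0.06, "ty": -0.08, "tz": -0.08, "ax": 0, "ay": 0.26, "az": 0}
    - {"jaw": 0.0, "tx": -0.11, "ty": -0.118, "tz": -0.08, "ax": 0, "ay": 0.4, "az": 0}
    - {"jaw": 0.0, "tx": -0.11, "ty": -0.118, "tz": -0.07, "ax": 0, "ay": 0.55, "az": 0}

```text
time: 4.3
tool_pos: [0.4982, 0.0147, 0.1683]
ee_rot: [3.121, -0.554, 1.404]
wrist_force: [0.2, 1.2, -0.6]
width: 0.0137
```

```bash
python3 -c "
from g import *
st();goal(-.12,-.01,.12,40);goal(-.12,-.01,.045,40)"
```

```text
t 4.3 case [-0.1416 -0.0104] z 0.1683 rot [ 3.121 -0.554  1.404] F [ 0.22  1.17 -0.61] w 0.0137 q [-0.45 -0.01  1.66  0.54  1.63 -0.29]
goal [-0.12 -0.01  0.12] 40 t [-0.0071 -0.0013  0.0524] a [0.0146 0.1439 0.0099]
goal [-0.12  -0.01   0.045] 40 t [-0.0466 -0.0026  0.1162] a [0.0146 0.1439 0.0099]
```

>>> step_arm:
  steps:
    - {"jaw": 0, "tx": -0.02, "ty": -0.002, "tz": 0.05, "ax": 0.015, "ay": 0.144, "az": 0.01}
    - {"jaw": 0, "tx": -0.035, "ty": -0.002, "tz": 0.09, "ax": 0.015, "ay": 0.144, "az": 0.01}
    - {"jaw": 0, "tx": -0.047, "ty": -0.003, "tz": 0.116, "ax": 0.015, "ay": 0.144, "az": 0.01}
    - {"jaw": 0, "tx": -0.047, "ty": -0.003, "tz": 0.116, "ax": 0.015, "ay": 0.144, "az": 0.01}

```text
time: 4.7
tool_pos: [0.4982, 0.0363, 0.041]
ee_rot: [-3.13, -0.699, 1.385]
wrist_force: [0.4, 0.3, -0.3]
width: 0.0008
```

```bash
cat > arc.py <<'E'
from g import *
import sys
T=40; a=np.radians(T); zh=np.array([np.sin(a),-np.cos(a)]); xh=np.array([np.cos(a),np.sin(a)])
H=np.array([.064,.067])
def tcp(th):
    if th<np.radians(50):
        E=H+.149*np.array([-np.cos(th),np.sin(th)])-.003*np.array([np.sin(th),np.cos(th)]); return E-.008*xh+.004*zh
    P=H+.137*np.array([-np.cos(th),np.sin(th)])-.003*np.array([np.sin(th),np.cos(th)]); return P-.008*xh-.008*zh
st(); o=get_obs(); print(cam and '')
for th in map(float,sys.argv[1:]):
    p=tcp(np.radians(th)); print(th,end=' '); goal(p[0],-.01,p[1],T)
E
python3 -c "
from g import *
goal(-.093,-.01,.045,40)"
python3 arc.py 0 8 16 24 32 40 48 56 64 72 80 88 96 102 106 108
```

```text
goal [-0.093 -0.01   0.045] 40 t [0.0235 0.0033 0.0145] a [-0.0063 -0.0012 -0.0064]
t 4.7 case [-0.1203 -0.0066] z 0.041 rot [-3.13  -0.699  1.385] F [ 0.42  0.28 -0.28] w 0.0008 q [-0.49  0.17  1.82  0.66  1.45 -0.49]

0.0 goal [-0.0886 -0.01    0.0558] 40 t [0.0339 0.0032 0.0091] a [-0.0063 -0.0012 -0.0064]
8.0 goal [-0.0875 -0.01    0.0766] 40 t [ 0.048   0.0031 -0.0062] a [-0.0063 -0.0012 -0.0064]
16.0 goal [-0.0836 -0.01    0.097 ] 40 t [ 0.0642  0.0029 -0.0193] a [-0.0063 -0.0012 -0.0064]
24.0 goal [-0.0769 -0.01    0.1167] 40 t [ 0.082   0.0027 -0.03  ] a [-0.0063 -0.0012 -0.0064]
32.0 goal [-0.0675 -0.01    0.1352] 40 t [ 0.1011  0.0025 -0.0381] a [-0.0063 -0.0012 -0.0064]
40.0 goal [-0.0556 -0.01    0.1523] 40 t [ 0.1212  0.0023 -0.0436] a [-0.0063 -0.0012 -0.0064]
48.0 goal [-0.0415 -0.01    0.1675] 40 t [ 0.1418  0.0022 -0.0461] a [-0.0063 -0.0012 -0.0064]
56.0 goal [-0.0264 -0.01    0.1799] 40 t [ 0.1613  0.0021 -0.0459] a [-0.0063 -0.0012 -0.0064]
64.0 goal [-0.01   -0.01    0.1898] 40 t [ 0.1802  0.002  -0.0429] a [-0.0063 -0.0012 -0.0064]
72.0 goal [ 0.0075 -0.01    0.1974] 40 t [ 0.1985  0.0019 -0.0374] a [-0.0063 -0.0012 -0.0064]
80.0 goal [ 0.026  -0.01    0.2024] 40 t [ 0.2159  0.0018 -0.0294] a [-0.0063 -0.0012 -0.0064]
88.0 goal [ 0.0449 -0.01    0.2048] 40 t [ 0.232   0.0018 -0.019 ] a [-0.0063 -0.0012 -0.0064]
96.0 goal [ 0.0641 -0.01    0.2045] 40 t [ 0.2464  0.0018 -0.0065] a [-0.0063 -0.0012 -0.0064]
102.0 goal [ 0.0783 -0.01    0.2026] 40 t [0.2561 0.0018 0.0041] a [-0.0063 -0.0012 -0.0064]
106.0 goal [ 0.0876 -0.01    0.2005] 40 t [0.2618 0.0018 0.0117] a [-0.0063 -0.0012 -0.0064]
108.0 goal [ 0.0922 -0.01    0.1992] 40 t [0.2645 0.0018 0.0157] a [-0.0063 -0.0012 -0.0064]
```

>>> step_arm:
  steps:
    - {"jaw": 0, "tx": 0.022, "ty": 0.003, "tz": 0.014, "ax": 0, "ay": 0, "az": 0}
    - {"jaw": 0, "tx": 0.034, "ty": 0.003, "tz": 0.009, "ax": 0, "ay": 0, "az": 0}
    - {"jaw": 0, "tx": 0.048, "ty": 0.003, "tz": -0.006, "ax": 0, "ay": 0, "az": 0}
    - {"jaw": 0, "tx": 0.064, "ty": 0.003, "tz": -0.019, "ax": 0, "ay": 0, "az": 0}
    - {"jaw": 0, "tx": 0.082, "ty": 0.003, "tz": -0.03, "ax": 0, "ay": 0, "az": 0}
    - {"jaw": 0, "tx": 0.101, "ty": 0.003, "tz": -0.038, "ax": 0, "ay": 0, "az": 0}
    - {"jaw": 0, "tx": 0.121, "ty": 0.003, "tz": -0.044, "ax": 0, "ay": 0, "az": 0}
    - {"jaw": 0, "tx": 0.121, "ty": 0.003, "tz": -0.044, "ax": 0, "ay": 0, "az": 0}

```text
time: 5.5
tool_pos: [0.5154, 0.099, 0.1577]
ee_rot: [3.14, -0.698, 1.396]
wrist_force: [0.4, -0.0, 0.5]
width: 0.0002
```

```bash
python3 arc.py 48 56 64 72 80 88 96 102 106 107; python3 -c "
from h import *
p,d=snapshot('scene'); cv2.imwrite('pics/s1.png',cv2.resize(p[120:290,120:330,::-1],None,fx=3,fy=3))"
```

```text
t 5.5 case [-0.0556 -0.0125] z 0.1577 rot [ 3.14  -0.698  1.396] F [ 0.43 -0.03  0.53] w 0.0002 q [-0.36  0.02  1.71  0.68  1.56 -0.25]

48.0 goal [-0.0415 -0.01    0.1675] 40 t [ 0.0171 -0.0025  0.0016] a [-0.      0.0003  0.0018]
56.0 goal [-0.0264 -0.01    0.1799] 40 t [ 0.0366 -0.0025  0.0018] a [-0.      0.0003  0.0018]
64.0 goal [-0.01   -0.01    0.1898] 40 t [ 0.0555 -0.0024  0.0047] a [-0.      0.0003  0.0018]
72.0 goal [ 0.0075 -0.01    0.1974] 40 t [ 0.0739 -0.0024  0.0102] a [-0.      0.0003  0.0018]
80.0 goal [ 0.026  -0.01    0.2024] 40 t [ 0.0912 -0.0024  0.0182] a [-0.      0.0003  0.0018]
88.0 goal [ 0.0449 -0.01    0.2048] 40 t [ 0.1073 -0.0023  0.0285] a [-0.      0.0003  0.0018]
96.0 goal [ 0.0641 -0.01    0.2045] 40 t [ 0.1218 -0.0023  0.041 ] a [-0.      0.0003  0.0018]
102.0 goal [ 0.0783 -0.01    0.2026] 40 t [ 0.1314 -0.0023  0.0516] a [-0.      0.0003  0.0018]
106.0 goal [ 0.0876 -0.01    0.2005] 40 t [ 0.1372 -0.0023  0.0592] a [-0.      0.0003  0.0018]
107.0 goal [ 0.0899 -0.01    0.1999] 40 t [ 0.1386 -0.0023  0.0612] a [-0.      0.0003  0.0018]
```

View pics/s1.png

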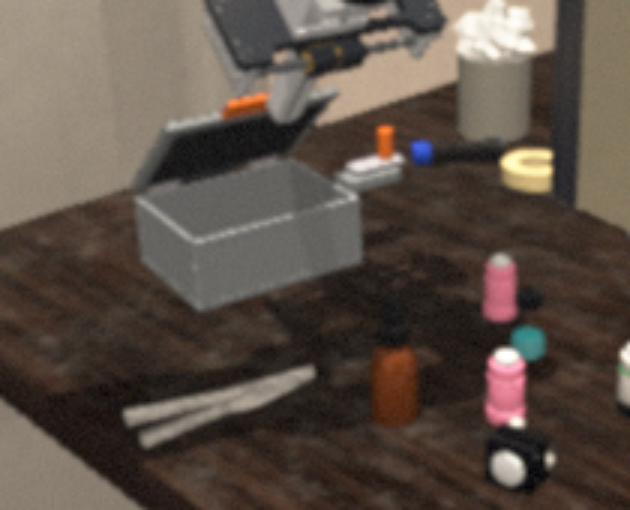

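The lid is partly open, around 40–45°, with the fingers under its tab near (290,95) in the crop. The latch knob is drawn out. I'll keep going along the arc.

>>> step_arm:
  steps:
    - {"jaw": 0, "tx": 0.018, "ty": 0, "tz": 0.002, "ax": 0, "ay": 0, "az": 0}
    - {"jaw": 0, "tx": 0.037, "ty": 0, "tz": 0.002, "ax": 0, "ay": 0, "az": 0}
    - {"jaw": 0, "tx": 0.056, "ty": 0, "tz": 0.005, "ax": 0, "ay": 0, "az": 0}
    - {"jaw": 0, "tx": 0.074, "ty": 0, "tz": 0.01, "ax": 0, "ay": 0, "az": 0}
    - {"jaw": 0, "tx": 0.091, "ty": 0, "tz": 0.018, "ax": 0, "ay": 0, "az": 0}
    - {"jaw": 0, "tx": 0.107, "ty": 0, "tz": 0.028, "ax": 0, "ay": 0, "az": 0}
    - {"jaw": 0, "tx": 0.122, "ty": 0, "tz": 0.041, "ax": 0, "ay": 0, "az": 0}
    - {"jaw": 0, "tx": 0.131, "ty": 0, "tz": 0.052, "ax": 0, "ay": 0, "az": 0}

```text
time: 6.35
tool_pos: [0.5386, 0.2307, 0.2007]
ee_rot: [-3.141, -0.697, 1.394]
wrist_force: [-1.5, -0.9, 1.3]
width: 0.0001
```

```bash
python3 arc.py 104 106 107 108
```

```text
t 6.35 case [ 0.0781 -0.0121] z 0.2007 rot [-3.141 -0.697  1.394] F [-1.49 -0.85  1.27] w 0.0001 q [-0.09  0.01  1.63  0.7   1.45  0.02]

104.0 goal [ 0.083  -0.01    0.2016] 40 t [ 0.0043 -0.0021  0.0024] a [-0.0009  0.0007  0.0007]
106.0 goal [ 0.0876 -0.01    0.2005] 40 t [ 0.0071 -0.0021  0.0062] a [-0.0009  0.0007  0.0007]
107.0 goal [ 0.0899 -0.01    0.1999] 40 t [ 0.0085 -0.0021  0.0082] a [-0.0009  0.0007  0.0007]
108.0 goal [ 0.0922 -0.01    0.1992] 40 t [ 0.0098 -0.0021  0.0102] a [-0.0009  0.0007  0.0007]
```

>>> step_arm:
  steps:
    - {"jaw": 0, "tx": 0.007, "ty": 0, "tz": 0.006, "ax": 0, "ay": 0, "az": 0}
    - {"jaw": 0, "tx": 0.009, "ty": 0, "tz": 0.008, "ax": 0, "ay": 0, "az": 0}
    - {"jaw": 0, "tx": 0.01, "ty": 0, "tz": 0.01, "ax": 0, "ay": 0, "az": 0}
    - {"jaw": 0, "tx": 0.01, "ty": 0, "tz": 0.01, "ax": 0, "ay": 0, "az": 0}

```text
time: 6.75
tool_pos: [0.5407, 0.2414, 0.1994]
ee_rot: [3.141, -0.691, 1.395]
wrist_force: [-5.7, -14.0, 5.5]
width: 0.0002
```

>>> step_arm:
  steps:
    - {"jaw": 0, "tx": 0.002, "ty": 0, "tz": 0.002, "ax": 0, "ay": 0, "az": 0}
    - {"jaw": 0, "tx": 0.002, "ty": 0, "tz": 0.002, "ax": 0, "ay": 0, "az": 0}
    - {"jaw": 0, "tx": -0.02, "ty": 0, "tz": -0.03, "ax": 0, "ay": 0, "az": 0}
    - {"jaw": 0, "tx": -0.05, "ty": 0, "tz": -0.05, "ax": 0, "ay": -0.1, "az": 0}
    - {"jaw": 0.4, "tx": -0.08, "ty": 0, "tz": -0.07, "ax": 0, "ay": -0.25, "az": 0}
    - {"jaw": 0.5, "tx": -0.11, "ty": 0, "tz": -0.09, "ax": 0, "ay": -0.4, "az": 0}
    - {"jaw": 0.5, "tx": -0.14, "ty": 0, "tz": -0.11, "ax": 0, "ay": -0.55, "az": 0}
    - {"jaw": 0.5, "tx": -0.17, "ty": 0, "tz": -0.13, "ax": 0, "ay": -0.69, "az": 0}

```text
time: 7.55
tool_pos: [0.5039, 0.0292, 0.1927]
ee_rot: [3.138, 0.004, 1.394]
wrist_force: [-0.7, 0.5, -0.4]
width: 0.0289
```

```bash
cat > lid.py <<'E'
from g import *
for n in('top','scene'):
    p,d=snapshot(n); C=cloud(n,d); cv2.imwrite(f'pics/{n}_l.png',p[...,::-1]); np.save(n+'1.npy',C)
    L=np.concatenate([(C[...,:2]-V[:2])@A,C[...,2:]],-1)
    m=(d>0)&(abs(L[...,1])<.075)&(L[...,2]>.10)&(L[...,2]<.215)&(L[...,0]>.05)&(L[...,0]<.15)
    q=L[m]
    if len(q)>30:
        k=np.polyfit(q[:,2],q[:,0],1); r=q[:,0]-np.polyval(k,q[:,2]); q=q[abs(r)<.006]; k=np.polyfit(q[:,2],q[:,0],1)
        print(n,len(q),'lid angle',np.pi/2+np.arctan(k[0]),'x at .067',np.polyval(k,.067),'zmax',q[:,2].max(), 'x there',q[q[:,2].argmax()])
E
python3 -c "
from g import *
st();goal(.554,-.2325,.12,world=True)"; python3 lid.py
```

```text
t 7.55 case [-0.1264 -0.0135] z 0.1927 rot [3.138 0.004 1.394] F [-0.65  0.55 -0.38] w 0.0289 q [-0.05 -0.01  1.51 -0.    1.64  0.12]
goal [ 0.554  -0.2325  0.12  ] 0 t [-0.2485  0.0951  0.0739] a [0.0032 0.0037 0.0006]
top 1517 lid angle 1.8739221876992822 x at .067 0.05776580455633186 zmax 0.2139398794823537 x there [ 0.10451151 -0.01435965  0.21393988]
scene 1958 lid angle 1.8624497431154305 x at .067 0.059733972289674066 zmax 0.21041806909443955 x there [ 0.09961395 -0.02535409  0.21041807]
```

>>> step_arm:
  steps:
    - {"jaw": 0.5, "tx": -0.248, "ty": 0.095, "tz": 0.05, "ax": 0, "ay": 0, "az": 0}
    - {"jaw": 0.5, "tx": -0.248, "ty": 0.095, "tz": 0.05, "ax": 0, "ay": 0, "az": 0}
    - {"jaw": 0.5, "tx": -0.248, "ty": 0.095, "tz": 0.05, "ax": 0, "ay": 0, "az": 0}
    - {"jaw": 0.5, "tx": -0.248, "ty": 0.095, "tz": 0.05, "ax": 0, "ay": 0, "az": 0}
    - {"jaw": 0.5, "tx": -0.248, "ty": 0.095, "tz": 0.06, "ax": 0, "ay": 0, "az": 0}
    - {"jaw": 0.5, "tx": -0.248, "ty": 0.095, "tz": 0.07, "ax": 0, "ay": 0, "az": 0}
    - {"jaw": 0.5, "tx": -0.248, "ty": 0.095, "tz": 0.075, "ax": 0, "ay": 0, "az": 0}
    - {"jaw": 0.5, "tx": -0.248, "ty": 0.095, "tz": 0.075, "ax": 0, "ay": 0, "az": 0}

```text
time: 8.45
tool_pos: [0.553, -0.2289, 0.1143]
ee_rot: [-3.139, -0.005, 1.394]
wrist_force: [-0.1, 0.4, 0.4]
width: 0.047
```

```bash
python3 -c "
from g import *
st();goal(.554,-.2325,.018,world=True)"
```

```text
t 8.45 case [-0.3717 -0.1073] z 0.1143 rot [-3.139 -0.005  1.394] F [-0.08  0.45  0.44] w 0.047 q [-0.49  0.24  1.4   0.    1.51 -0.31]
goal [ 0.554  -0.2325  0.018 ] 0 t [-0.0039  0.0018  0.0963] a [-0.0023 -0.0047  0.0006]
```

>>> step_arm:
  steps:
    - {"jaw": 0.5, "tx": -0.004, "ty": 0.002, "tz": 0.03, "ax": -0.002, "ay": -0.005, "az": 0}
    - {"jaw": 0.5, "tx": -0.004, "ty": 0.002, "tz": 0.06, "ax": -0.002, "ay": -0.005, "az": 0}
    - {"jaw": 0.5, "tx": -0.004, "ty": 0.002, "tz": 0.085, "ax": -0.002, "ay": -0.005, "az": 0}
    - {"jaw": 0.5, "tx": -0.004, "ty": 0.002, "tz": 0.096, "ax": -0.002, "ay": -0.005, "az": 0}
    - {"jaw": 0.5, "tx": -0.004, "ty": 0.002, "tz": 0.096, "ax": -0.002, "ay": -0.005, "az": 0}
    - {"jaw": 0.1, "tx": -0.004, "ty": 0.002, "tz": 0.096, "ax": -0.002, "ay": -0.005, "az": 0}
    - {"jaw": 0.1, "tx": -0.004, "ty": 0.002, "tz": 0.096, "ax": -0.002, "ay": -0.005, "az": 0}
    - {"jaw": 0.1, "tx": -0.004, "ty": 0.002, "tz": 0.096, "ax": -0.002, "ay": -0.005, "az": 0}

```text
time: 9.25
tool_pos: [0.5553, -0.2331, 0.0202]
ee_rot: [3.139, 0.001, 1.394]
wrist_force: [-0.5, -0.0, -0.4]
width: 0.0265
```

>>> step_arm:
  steps:
    - {"jaw": 0.1, "tx": 0, "ty": 0, "tz": 0, "ax": 0, "ay": 0, "az": 0}
    - {"jaw": 0.1, "tx": 0, "ty": 0, "tz": 0, "ax": 0, "ay": 0, "az": 0}
    - {"jaw": 0.1, "tx": 0, "ty": 0, "tz": 0, "ax": 0, "ay": 0, "az": 0}

```text
time: 9.55
tool_pos: [0.5552, -0.2331, 0.0202]
ee_rot: [3.139, 0.001, 1.394]
wrist_force: [0.6, -0.1, -0.5]
width: 0.0244
```

```bash
python3 -c "
from g import *
st();goal(-.01,.01,.14)"
```

```text
t 9.55 case [-0.3755 -0.1103] z 0.0202 rot [3.139e+00 1.000e-03 1.394e+00] F [ 0.61 -0.13 -0.48] w 0.0244 q [-0.49  0.31  1.5  -0.    1.33 -0.31]
goal [-0.01  0.01  0.14] 0 t [ 0.3654 -0.1197 -0.1205] a [0.0029 0.001  0.0006]
```

>>> step_arm:
  steps:
    - {"jaw": 0.1, "tx": 0, "ty": 0, "tz": -0.04, "ax": 0, "ay": 0, "az": 0}
    - {"jaw": 0.1, "tx": 0, "ty": 0, "tz": -0.09, "ax": 0, "ay": 0, "az": 0}
    - {"jaw": 0.1, "tx": 0.03, "ty": -0.01, "tz": -0.13, "ax": 0, "ay": 0, "az": 0}
    - {"jaw": 0.1, "tx": 0.08, "ty": -0.026, "tz": -0.14, "ax": 0, "ay": 0, "az": 0}
    - {"jaw": 0.1, "tx": 0.13, "ty": -0.042, "tz": -0.14, "ax": 0, "ay": 0, "az": 0}
    - {"jaw": 0.1, "tx": 0.18, "ty": -0.06, "tz": -0.14, "ax": 0, "ay": 0, "az": 0}
    - {"jaw": 0.1, "tx": 0.23, "ty": -0.076, "tz": -0.14, "ax": 0, "ay": 0, "az": 0}
    - {"jaw": 0.1, "tx": 0.28, "ty": -0.092, "tz": -0.14, "ax": 0, "ay": 0, "az": 0}

```text
time: 10.35
tool_pos: [0.5147, 0.0461, 0.1597]
ee_rot: [3.138, 0.001, 1.394]
wrist_force: [0.5, 0.6, -0.7]
width: 0.0243
```

```bash
python3 -c "
from g import *
st();goal(-.01,.01,.13);goal(-.01,.01,.027)"
```

```text
t 10.35 case [-0.1078 -0.0211] z 0.1597 rot [3.138e+00 1.000e-03 1.394e+00] F [ 0.53  0.55 -0.69] w 0.0243 q [-0.02  0.03  1.54 -0.    1.57  0.16]
goal [-0.01  0.01  0.13] 0 t [ 0.0978 -0.0312  0.0295] a [0.0031 0.0008 0.0001]
goal [-0.01   0.01   0.027] 0 t [ 0.0979 -0.0315  0.1325] a [0.0031 0.0008 0.0001]
```

>>> step_arm:
  steps:
    - {"jaw": 0.1, "tx": 0.049, "ty": -0.016, "tz": 0, "ax": 0, "ay": 0, "az": 0}
    - {"jaw": 0.1, "tx": 0.098, "ty": -0.031, "tz": 0, "ax": 0, "ay": 0, "az": 0}
    - {"jaw": 0.1, "tx": 0.098, "ty": -0.031, "tz": 0.02, "ax": 0, "ay": 0, "az": 0}
    - {"jaw": 0.1, "tx": 0.098, "ty": -0.031, "tz": 0.05, "ax": 0, "ay": 0, "az": 0}
    - {"jaw": 0.1, "tx": 0.098, "ty": -0.031, "tz": 0.08, "ax": 0, "ay": 0, "az": 0}
    - {"jaw": 0.1, "tx": 0.098, "ty": -0.031, "tz": 0.11, "ax": 0, "ay": 0, "az": 0}
    - {"jaw": 0.1, "tx": 0.098, "ty": -0.031, "tz": 0.125, "ax": 0, "ay": 0, "az": 0}
    - {"jaw": 0.1, "tx": 0.098, "ty": -0.031, "tz": 0.125, "ax": 0, "ay": 0, "az": 0}

```text
time: 11.15
tool_pos: [0.4991, 0.1473, 0.0311]
ee_rot: [-3.138, 0.003, 1.394]
wrist_force: [-0.4, -0.0, -1.5]
width: 0.0243
```

```bash
python3 -c "
from g import *
st();goal(-.01,.01,.027)"
```

```text
t 11.15 case [-0.0109  0.0121] z 0.0311 rot [-3.138e+00  3.000e-03  1.394e+00] F [-0.41 -0.02 -1.47] w 0.0243 q [ 0.18  0.14  1.69 -0.    1.32  0.36]
goal [-0.01   0.01   0.027] 0 t [0.0009 0.0021 0.0041] a [-0.0036  0.0034  0.    ]
```

>>> step_arm:
  steps:
    - {"jaw": 0.1, "tx": 0, "ty": 0, "tz": 0.003, "ax": 0, "ay": 0, "az": 0}
    - {"jaw": 0.1, "tx": 0, "ty": 0, "tz": 0.0045, "ax": 0, "ay": 0, "az": 0}
    - {"jaw": 0.1, "tx": 0, "ty": 0, "tz": 0.0045, "ax": 0, "ay": 0, "az": 0}

```text
time: 11.45
tool_pos: [0.4996, 0.1474, 0.0275]
ee_rot: [-3.139, 0.003, 1.394]
wrist_force: [0.0, 0.5, -0.9]
width: 0.0242
```

>>> step_arm:
  steps:
    - {"jaw": 0.1, "tx": 0, "ty": 0, "tz": 0.0015, "ax": 0, "ay": 0, "az": 0}
    - {"jaw": 0.1, "tx": 0, "ty": 0, "tz": 0.0015, "ax": 0, "ay": 0, "az": 0}
    - {"jaw": 0.5, "tx": 0, "ty": 0, "tz": 0.0015, "ax": 0, "ay": 0, "az": 0}
    - {"jaw": 0.5, "tx": 0, "ty": 0, "tz": 0.0015, "ax": 0, "ay": 0, "az": 0}
    - {"jaw": 0.5, "tx": 0, "ty": 0, "tz": 0.0015, "ax": 0, "ay": 0, "az": 0}
    - {"jaw": 0.5, "tx": 0, "ty": 0, "tz": 0.0015, "ax": 0, "ay": 0, "az": 0}
    - {"jaw": 0.5, "tx": 0, "ty": 0, "tz": -0.02, "ax": 0, "ay": 0, "az": 0}
    - {"jaw": 0.5, "tx": 0, "ty": 0, "tz": -0.05, "ax": 0, "ay": 0, "az": 0}

```text
time: 12.25
tool_pos: [0.498, 0.1472, 0.0759]
ee_rot: [-3.134, 0.005, 1.394]
wrist_force: [0.4, -0.2, 1.0]
width: 0.0469
```

>>> step_arm:
  steps:
    - {"jaw": 0.3, "tx": 0, "ty": 0, "tz": -0.04, "ax": 0, "ay": 0, "az": 0}
    - {"jaw": 0.1, "tx": 0, "ty": 0, "tz": -0.09, "ax": 0, "ay": 0, "az": 0}
    - {"jaw": 0, "tx": -0.03, "ty": 0.0, "tz": -0.13, "ax": 0, "ay": 0, "az": 0}
    - {"jaw": 0, "tx": -0.05, "ty": 0, "tz": -0.17, "ax": 0, "ay": 0, "az": 0}
    - {"jaw": 0, "tx": -0.05, "ty": 0, "tz": -0.19, "ax": 0, "ay": 0, "az": 0}

```text
time: 12.75
tool_pos: [0.4916, 0.0969, 0.2711]
ee_rot: [3.141, 0.004, 1.391]
wrist_force: [0.5, 0.3, 0.2]
width: 0.0107
```

```bash
python3 lid.py; python3 - <<'E'
from g import *
st(); goal(.14,-.01,.29); goal(.14,-.01,.185)
C=np.load('scene1.npy');C2=np.load('top1.npy')
for n,C in(('scene',C),('top',C2)):
    L=np.concatenate([(C[...,:2]-V[:2])@A,C[...,2:]],-1)
    m=(abs(L[...,0])<.05)&(abs(L[...,1])<.07)&(L[...,2]>.03)&(L[...,2]<.06); q=L[m]; print(n,len(q),q[:,2].max() if len(q) else '',np.median(q,0))
a=cv2.imread('pics/scene_l.png')[120:270,120:320]; b=cv2.imread('pics/top_l.png')[120:270,130:330]
cv2.imwrite('pics/v4.png',cv2.resize(np.hstack([a,b]),None,fx=2,fy=2,interpolation=cv2.INTER_CUBIC))
E
```

```text
top 374 lid angle 1.8459230778574693 x at .067 0.05958149788112667 zmax 0.16510460547288164 x there [ 0.08649219 -0.01567656  0.16510461]
scene 1963 lid angle 1.8642637833517552 x at .067 0.05960283451230071 zmax 0.21022528067422092 x there [0.10222488 0.01150825 0.21022528]
t 12.85 case [-0.0604  0.0101] z 0.2706 rot [3.140e+00 2.000e-03 1.393e+00] F [-0.38 -0.43 -0.7 ] w 0.0026 q [ 0.09 -0.02  1.37 -0.    1.79  0.26]
goal [ 0.14 -0.01  0.29] 0 t [ 0.2004  0.0199 -0.0198] a [ 0.0013  0.0023 -0.0011]
goal [ 0.14  -0.01   0.185] 0 t [0.2006 0.0197 0.0852] a [ 0.0013  0.0023 -0.0011]
scene 47 0.0574063985240848 [-0.01572444  0.01708774  0.04983688]
top 0  [nan nan nan]
  return _methods._mean(a, axis=axis, dtype=dtype,
  ret = um.true_divide(
```

View pics/v4.png

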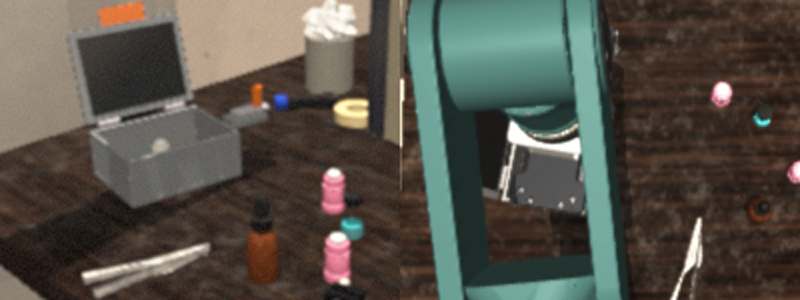

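```bash
cat > shut.py <<'E'
from g import *
H=np.array([.064,.067])
def tcp(t):
    if t>np.radians(90): return np.array([.064-.149*np.cos(t)+.003*np.sin(t)+.008,.195])
    return H+.120*np.array([-np.cos(t),np.sin(t)])+.005*np.array([np.sin(t),np.cos(t)])+.008
st()
for th in map(float,sys.argv[1:]):
    p=tcp(np.radians(th)); print(th,end=' '); goal(p[0],0,p[1])
E
python3 shut.py 106
```

```text
t 12.85 case [-0.0604  0.0101] z 0.2706 rot [3.140e+00 2.000e-03 1.393e+00] F [-0.38 -0.43 -0.7 ] w 0.0026 q [ 0.09 -0.02  1.37 -0.    1.79  0.26]
106.0 goal [0.116 0.    0.195] 0 t [0.1765 0.0098 0.0752] a [ 0.0013  0.0023 -0.0011]
```

>>> step_arm:
  steps:
    - {"jaw": 0, "tx": 0, "ty": 0.01, "tz": -0.025, "ax": 0, "ay": 0, "az": 0}
    - {"jaw": 0, "tx": 0.05, "ty": 0.01, "tz": -0.025, "ax": 0, "ay": 0, "az": 0}
    - {"jaw": 0, "tx": 0.1, "ty": 0.01, "tz": -0.025, "ax": 0, "ay": 0, "az": 0}
    - {"jaw": 0, "tx": 0.15, "ty": 0.01, "tz": -0.025, "ax": 0, "ay": 0, "az": 0}
    - {"jaw": 0, "tx": 0.2, "ty": 0.01, "tz": -0.025, "ax": 0, "ay": 0, "az": 0}
    - {"jaw": 0, "tx": 0.205, "ty": 0.01, "tz": -0.025, "ax": 0, "ay": 0, "az": 0}
    - {"jaw": 0, "tx": 0.205, "ty": 0.01, "tz": 0.03, "ax": 0, "ay": 0, "az": 0}
    - {"jaw": 0, "tx": 0.205, "ty": 0.01, "tz": 0.076, "ax": 0, "ay": 0, "az": 0}

```text
time: 13.65
tool_pos: [0.5389, 0.2987, 0.194]
ee_rot: [3.138, 0.001, 1.394]
wrist_force: [-0.1, -0.8, -1.0]
width: 0.0003
```

```bash
python3 shut.py 106 100 95 90 82 74 66 58
```

```text
t 13.65 case [ 0.1451 -0.0004] z 0.194 rot [3.138e+00 1.000e-03 1.394e+00] F [-0.07 -0.78 -1.02] w 0.0003 q [ 0.42  0.24  1.24 -0.    1.66  0.59]
106.0 goal [0.116 0.    0.195] 0 t [-0.0292 -0.0004 -0.001 ] a [0.0037 0.0013 0.0003]
100.0 goal [0.1008 0.     0.195 ] 0 t [-0.0443 -0.0004 -0.0009] a [0.0037 0.0013 0.0003]
95.0 goal [0.088 0.    0.195] 0 t [-0.0571 -0.0004 -0.0009] a [0.0037 0.0013 0.0003]
90.0 goal [0.077 0.    0.195] 0 t [-0.0681 -0.0004 -0.0009] a [0.0037 0.0013 0.0003]
82.0 goal [0.0603 0.     0.1945] 0 t [-0.0849 -0.0004 -0.0004] a [0.0037 0.0013 0.0003]
74.0 goal [0.0437 0.     0.1917] 0 t [-0.1014 -0.0005  0.0024] a [0.0037 0.0013 0.0003]
66.0 goal [0.0278 0.     0.1867] 0 t [-0.1173 -0.0005  0.0075] a [0.0037 0.0013 0.0003]
58.0 goal [0.0126 0.     0.1794] 0 t [-0.1324 -0.0005  0.0148] a [0.0037 0.0013 0.0003]
```

>>> step_arm:
  steps:
    - {"jaw": 0, "tx": -0.029, "ty": 0, "tz": -0.001, "ax": 0, "ay": 0, "az": 0}
    - {"jaw": 0, "tx": -0.044, "ty": 0, "tz": -0.001, "ax": 0, "ay": 0, "az": 0}
    - {"jaw": 0, "tx": -0.057, "ty": 0, "tz": -0.001, "ax": 0, "ay": 0, "az": 0}
    - {"jaw": 0, "tx": -0.068, "ty": 0, "tz": -0.001, "ax": 0, "ay": 0, "az": 0}
    - {"jaw": 0, "tx": -0.085, "ty": 0, "tz": -0.0, "ax": 0, "ay": 0, "az": 0}
    - {"jaw": 0, "tx": -0.101, "ty": 0, "tz": 0.002, "ax": 0, "ay": 0, "az": 0}
    - {"jaw": 0, "tx": -0.117, "ty": 0, "tz": 0.008, "ax": 0, "ay": 0, "az": 0}
    - {"jaw": 0, "tx": -0.132, "ty": 0, "tz": 0.015, "ax": 0, "ay": 0, "az": 0}

```text
time: 14.45
tool_pos: [0.5161, 0.167, 0.1799]
ee_rot: [3.135, 0.001, 1.393]
wrist_force: [0.7, 1.7, 1.6]
width: 0.0003
```

```bash
python3 shut.py 50 42 34 26 18 10 4 0
```

```text
t 14.45 case [ 0.0115 -0.0012] z 0.1799 rot [3.135e+00 1.000e-03 1.393e+00] F [0.73 1.66 1.56] w 0.0003 q [ 0.21  0.08  1.45 -0.    1.61  0.39]
50.0 goal [-0.0013  0.      0.1701] 0 t [-0.0128 -0.0013  0.0097] a [ 0.0062  0.0012 -0.0003]
42.0 goal [-0.0138  0.      0.159 ] 0 t [-0.0253 -0.0014  0.0209] a [ 0.0062  0.0012 -0.0003]
34.0 goal [-0.0247  0.      0.1462] 0 t [-0.0362 -0.0014  0.0337] a [ 0.0062  0.0012 -0.0003]
26.0 goal [-0.0337  0.      0.1321] 0 t [-0.0451 -0.0015  0.0478] a [ 0.0062  0.0012 -0.0003]
18.0 goal [-0.0406  0.      0.1168] 0 t [-0.052  -0.0016  0.0631] a [ 0.0062  0.0012 -0.0003]
10.0 goal [-0.0453  0.      0.1008] 0 t [-0.0567 -0.0017  0.0792] a [ 0.0062  0.0012 -0.0003]
4.0 goal [-0.0474  0.      0.0884] 0 t [-0.0588 -0.0018  0.0916] a [ 0.0062  0.0012 -0.0003]
0.0 goal [-0.048  0.     0.08 ] 0 t [-0.0594 -0.0018  0.0999] a [ 0.0062  0.0012 -0.0003]
```

>>> step_arm:
  steps:
    - {"jaw": 0, "tx": -0.013, "ty": -0.001, "tz": 0.01, "ax": 0, "ay": 0, "az": 0}
    - {"jaw": 0, "tx": -0.025, "ty": -0.001, "tz": 0.021, "ax": 0, "ay": 0, "az": 0}
    - {"jaw": 0, "tx": -0.036, "ty": -0.001, "tz": 0.034, "ax": 0, "ay": 0, "az": 0}
    - {"jaw": 0, "tx": -0.045, "ty": -0.001, "tz": 0.048, "ax": 0, "ay": 0, "az": 0}
    - {"jaw": 0, "tx": -0.052, "ty": -0.002, "tz": 0.063, "ax": 0, "ay": 0, "az": 0}
    - {"jaw": 0, "tx": -0.057, "ty": -0.002, "tz": 0.079, "ax": 0, "ay": 0, "az": 0}
    - {"jaw": 0, "tx": -0.059, "ty": -0.002, "tz": 0.092, "ax": 0, "ay": 0, "az": 0}
    - {"jaw": 0, "tx": -0.059, "ty": -0.002, "tz": 0.1, "ax": 0, "ay": 0, "az": 0}

```text
time: 15.25
tool_pos: [0.5035, 0.108, 0.0793]
ee_rot: [3.137, 0.003, 1.393]
wrist_force: [-11.7, -3.6, 37.8]
width: 0.0004
```

>>> step_arm:
  steps:
    - {"jaw": 0, "tx": 0, "ty": 0, "tz": 0.003, "ax": 0, "ay": 0, "az": 0}
    - {"jaw": 0, "tx": 0, "ty": 0, "tz": 0.005, "ax": 0, "ay": 0, "az": 0}
    - {"jaw": 0, "tx": 0, "ty": 0, "tz": 0.005, "ax": 0, "ay": 0, "az": 0}

```text
time: 15.55
tool_pos: [0.5035, 0.108, 0.0797]
ee_rot: [3.136, 0.003, 1.393]
wrist_force: [-11.3, -2.4, 24.2]
width: 0.0003
```

>>> step_arm:
  steps:
    - {"jaw": 0, "tx": 0, "ty": 0, "tz": -0.04, "ax": 0, "ay": 0, "az": 0}
    - {"jaw": 0.2, "tx": 0, "ty": 0, "tz": -0.07, "ax": 0, "ay": 0, "az": 0}
    - {"jaw": 0.45, "tx": 0.018, "ty": 0.04, "tz": -0.07, "ax": 0, "ay": 0, "az": 0}
    - {"jaw": 0.45, "tx": 0.018, "ty": 0.08, "tz": -0.07, "ax": 0, "ay": 0, "az": 0}
    - {"jaw": 0.45, "tx": 0.018, "ty": 0.128, "tz": -0.07, "ax": 0, "ay": 0, "az": 0}
    - {"jaw": 0.45, "tx": 0.018, "ty": 0.128, "tz": -0.07, "ax": 0, "ay": 0, "az": 0}
    - {"jaw": 0.45, "tx": 0.018, "ty": 0.128, "tz": -0.07, "ax": 0, "ay": 0, "az": 0}

```text
time: 16.25
tool_pos: [0.6321, 0.1032, 0.1477]
ee_rot: [3.141, 0.004, 1.393]
wrist_force: [-0.3, 0.1, 0.6]
width: 0.0414
```

```bash
python3 - <<'E'
from g import *
st(); goal(-.03,-.1275,.0955)
for n in('scene','top'):
    p,d=snapshot(n); C=cloud(n,d); cv2.imwrite(f'pics/{n}2.png',p[...,::-1]); L=np.concatenate([(C[...,:2]-V[:2])@A,C[...,2:]],-1)
    m=(d>0)&(L[...,0]>-.06)&(L[...,0]<.05)&(abs(L[...,1])<.075)&(L[...,2]<.12); q=L[m]
    if len(q)>50: print(n,len(q),np.median(q[:,2]),np.polyfit(q[:,0],q[:,2],1))
p=cv2.imread('pics/scene2.png'); cv2.imwrite('pics/v5.png',cv2.resize(p[120:250,140:300],None,fx=3.5,fy=3.5,interpolation=cv2.INTER_CUBIC))
E
```

```text
t 16.25 case [-0.0308 -0.1266] z 0.1477 rot [3.141 0.004 1.393] F [-0.34  0.06  0.59] w 0.0414 q [ 0.08  0.31  1.24 -0.    1.59  0.25]
goal [-0.03   -0.1275  0.0955] 0 t [0.0011 0.0008 0.0522] a [ 0.0008  0.0045 -0.0006]
scene 1673 0.07056349336163587 [0.45845366 0.06691605]
```

View pics/v5.png

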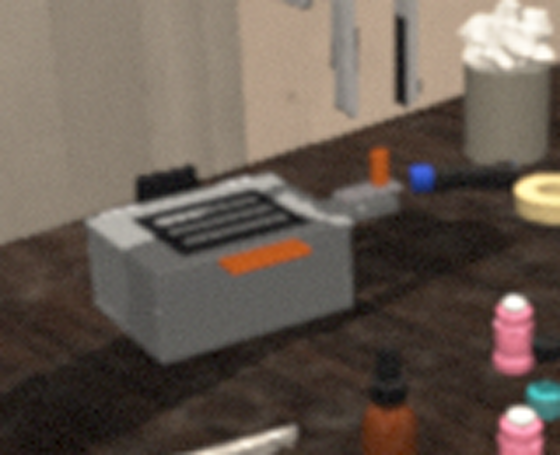

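The lid is shut, with the tab lying flush at (265,255), and the knob is still out at (380,165). I'll grip the knob and push it home.

>>> step_arm:
  steps:
    - {"jaw": 0.45, "tx": 0.001, "ty": 0.001, "tz": 0.025, "ax": 0, "ay": 0, "az": 0}
    - {"jaw": 0.45, "tx": 0.001, "ty": 0.001, "tz": 0.052, "ax": 0, "ay": 0, "az": 0}
    - {"jaw": 0.45, "tx": 0.001, "ty": 0.001, "tz": 0.052, "ax": 0, "ay": 0, "az": 0}
    - {"jaw": 0.05, "tx": 0.001, "ty": 0.001, "tz": 0.052, "ax": 0, "ay": 0, "az": 0}
    - {"jaw": 0.05, "tx": 0.001, "ty": 0.001, "tz": 0.052, "ax": 0, "ay": 0, "az": 0}
    - {"jaw": 0.05, "tx": 0.001, "ty": 0.001, "tz": 0.052, "ax": 0, "ay": 0, "az": 0}
    - {"jaw": 0.05, "tx": 0.001, "ty": 0.001, "tz": 0.052, "ax": 0, "ay": 0, "az": 0}
    - {"jaw": 0.05, "tx": 0.001, "ty": 0.001, "tz": 0.052, "ax": 0, "ay": 0, "az": 0}

```text
time: 17.15
tool_pos: [0.6337, 0.1044, 0.0998]
ee_rot: [3.135, 0.003, 1.394]
wrist_force: [0.5, 0.5, 4.9]
width: 0.0131
```

>>> step_arm:
  steps:
    - {"jaw": 0.05, "tx": 0, "ty": -0.008, "tz": 0, "ax": 0, "ay": 0, "az": 0}
    - {"jaw": 0.05, "tx": 0, "ty": -0.016, "tz": 0, "ax": 0, "ay": 0, "az": 0}
    - {"jaw": 0.05, "tx": 0, "ty": -0.022, "tz": 0, "ax": 0, "ay": 0, "az": 0}
    - {"jaw": 0.05, "tx": 0, "ty": -0.025, "tz": 0, "ax": 0, "ay": 0, "az": 0}
    - {"jaw": 0.05, "tx": 0, "ty": -0.027, "tz": 0, "ax": 0, "ay": 0, "az": 0}
    - {"jaw": 0.05, "tx": 0, "ty": -0.027, "tz": 0, "ax": 0, "ay": 0, "az": 0}

```text
time: 17.75
tool_pos: [0.6093, 0.1087, 0.0999]
ee_rot: [3.128, 0.002, 1.394]
wrist_force: [7.5, -2.0, -3.0]
width: 0.0132
```

```bash
python3 -c "
from g import *
st()"
```

```text
t 17.75 case [-0.0295 -0.1032] z 0.0999 rot [3.128e+00 2.000e-03 1.394e+00] F [ 7.55 -1.98 -3.  ] w 0.0132 q [ 0.09  0.28  1.38 -0.01  1.47  0.27]
```

>>> step_arm:
  steps:
    - {"jaw": 0.45, "tx": 0, "ty": -0.001, "tz": 0, "ax": 0, "ay": 0, "az": 0}
    - {"jaw": 0.45, "tx": 0, "ty": -0.001, "tz": 0, "ax": 0, "ay": 0, "az": 0}
    - {"jaw": 0.45, "tx": 0, "ty": -0.001, "tz": 0, "ax": 0, "ay": 0, "az": 0}
    - {"jaw": 0.45, "tx": 0, "ty": -0.001, "tz": 0, "ax": 0, "ay": 0, "az": 0}
    - {"jaw": 0.45, "tx": 0, "ty": 0, "tz": -0.05, "ax": 0, "ay": 0, "az": 0}
    - {"jaw": 0.45, "tx": 0, "ty": 0, "tz": -0.1, "ax": 0, "ay": 0, "az": 0}
    - {"jaw": 0.45, "tx": 0.03, "ty": 0, "tz": -0.14, "ax": 0, "ay": 0, "az": 0}
    - {"jaw": 0.45, "tx": 0.06, "ty": 0, "tz": -0.16, "ax": 0, "ay": 0, "az": 0}

```text
time: 18.55
tool_pos: [0.6189, 0.1687, 0.2658]
ee_rot: [3.121, -0.001, 1.392]
wrist_force: [0.6, -0.2, -0.3]
width: 0.0425
```

```bash
python3 - <<'E'
from g import *
st()
for n in('scene','top'):
    p,d=snapshot(n); C=cloud(n,d); L=np.concatenate([(C[...,:2]-V[:2])@A,C[...,2:]],-1); im=p.astype(int)
    o=(im[...,0]>120)&(im[...,2]<90)&(im[...,0]-im[...,1]>60)
    k=o&(C[...,2]>.082)&(C[...,2]<.115)&(abs(L[...,1]+.11)<.05)&(abs(L[...,0]+.03)<.04); print(n,'knob',k.sum(),L[k].mean(0) if k.any() else '')
    tb=o&(abs(L[...,0]+.075)<.03)&(abs(L[...,1])<.05); print('tab z',np.percentile(L[tb][:,2],[10,50,90]) if tb.any() else '')
    for q in('dropper','mount','blue_vial'):
        for r in silhouettes(n,q)[:1]:
            m=r['pixels']&(d>0); print(q,round(r['confidence'],2),np.median(C[m],0).round(3))
    if n=='scene': cv2.imwrite('pics/v6.png',cv2.resize(p[120:300,140:360,::-1],None,fx=3,fy=3,interpolation=cv2.INTER_CUBIC))
E
```

```text
t 18.55 case [ 0.0313 -0.1021] z 0.2658 rot [ 3.121e+00 -1.000e-03  1.392e+00] F [ 0.64 -0.16 -0.28] w 0.0425 q [ 0.18  0.28  1.05 -0.01  1.8   0.36]
scene knob 46 [-0.03366325 -0.09971608  0.09564209]
tab z [0.06515536 0.06856324 0.07005637]
dropper 0.94 [ 0.421 -0.124  0.039]
mount 0.94 [ 0.423 -0.236  0.025]
blue_vial 0.66 [ 0.556 -0.131  0.016]
top knob 8 [-0.03254006 -0.09748944  0.09990032]
tab z [-6.27253078e-05  6.64660051e-02  7.01964793e-02]
dropper 0.62 [0.515 0.12  0.073]
blue_vial 0.67 [ 0.557 -0.125  0.051]
```

View pics/v6.png

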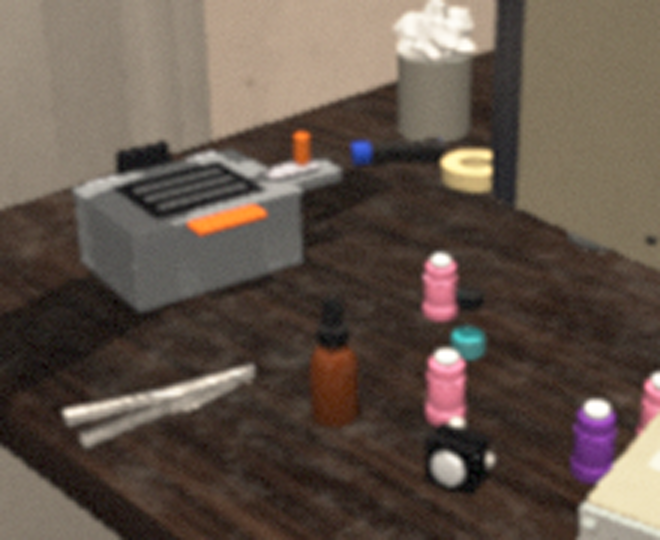

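The case is shut and the knob at (302,148) is back where it started. The bottle, mount and vial haven't moved, and the arm is clear, so I'm handing in.

```bash
python3 -c "
from bench import *
print(close_job())"
```

```text
the job is handed in; nothing more can be done
None
```

The objective is away in the case with the lid shut and the latch home. I handed the job in at about 18.6 s of the 72 s allowed; handing in reports no verdict.

**What I did:**
- I drew the latch out by its knob (25 mm) and lifted the lid by its tab until it pressed on its stop.
- I stood the white/green objective near the middle of the case floor and let go.
- I then pushed the lid shut from behind and pushed the latch back over it.

**Last checks:**
- **Lid open:** the depth images put it at 1.85–1.87 rad before I placed the objective.
- **Objective:** its top showed about 57 mm above the desk while the lid was still open, which matches 56 mm for standing upright on the case floor. I could not see it again once the lid was shut.
- **Lid shut:** the tab lies flush with the case in the final picture, at the right height. A slope fit I tried on the lid itself gave no usable result because stray points got in, so I relied on the tab, the picture and the firm contact while pressing.
- **Latch home:** the gripper ended within 0.1 mm of where it first took hold of the knob. The camera put the knob within about 1 mm of its starting place.
- **Bystanders:** the bottle, mount and vial were within about 2 mm of where they began in the scene camera. The top camera's bottle detection was plainly false (it fell on the case) and it missed the mount, so I ignored it for those two.
- **Arm:** it was clear of everything, with no force on the wrist beyond noise.

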